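# Line up the tea tins in a hotel room

### The arm

A 6-joint arm with a two-finger parallel gripper is mounted at the origin on the work surface. World frame = base frame: x ahead of the robot, y to its left, z up, the work surface at z = 0. Lengths are in m, angles in rad, forces in N, time in s.
With the tool pointing down it reaches from about 0.3 to 0.775 m from the base axis. Payload 14.6 kg.
Tool frame: the origin (TCP) lies on the centre line of the jaws, within the pads' length; the fingertips stand 11 mm ahead of it and the grasp point (between the pads) lies 8 mm behind it; z points along the fingers, y is the direction in which the jaws open and shut (so a half turn about z gives the same grasp; the last joint's range is limited). The gripper opens to 85 mm and grips with 20 to 120 N. Pads are 22 mm wide; open, the fingers measure 114 mm over their backs; the gripper's body (76 mm by 85 mm) begins 54 mm behind the grasp point. The pads swing forward as they close: fully open they stand 13 mm farther back than shut.
Start: joints at [-1.388, 0.3, 1.521, -0, 1.321, -0.067], TCP at [0.136, -0.533, 0.242] pointing down, gripper open.
Joint ranges: [-3.03, 3.03], [-0.79, 2.21], [0.23, 2.52], [-1.04, 4.18], [0, 3.07], [-2.55, 2.55]. Speed limits (rad/s): [2.22, 2.22, 2.57, 3.14, 3.14, 3.14].

### API

Orientations are given as [roll, pitch, yaw] about the fixed x, y, z axes, in that order (R = Rz(yaw) Ry(pitch) Rx(roll)).
In Python, from station import readout, eyes, arm gives the robot as it stands.
- The arm moves only by the tool arm_command, never from a script. Its argument "commands" is one flat list of numbers, 7 for each row, row after row: the shift along the tool's x, y, z in cm, then the turn, a rotation vector about the tool's x, y, z in rad, then the closure, from 0 (fully open) to 1 (shut). A call has 1 to 20 rows; each row is the pose to reach, as a shift and turn from the pose commanded when the call began, along the tool's axes at that moment; what a row does not reach only later rows make up. A row lasts 1/10 s, in which the tool goes at most 50 mm and 8.59 degrees, less where a joint would pass 70% of its speed; a pose out of reach is approached as far as the arm can. A call with a gripper value outside its range is refused whole. The fingers move at their own pace and stop on an object; "squeeze" is the grip in N (left out, the last holds). Time passes only in rows, so rows that repeat a pose let the fingers close. It gives the time, the measured TCP pose, the force and the opening at its end, in the units of the state.
- readout.get_obs(): the state, without advancing time (a new reading comes with each control period).
- eyes.capture(name): name is "scene" or "side" or "wrist"; returns (picture, depth): 400x640x3 uint8, blue, green, red; 400x640 float32, m along the optical axis (not along the pixel's ray), 0 where there is no reading.
- eyes.camera_model(name): a dict with "camera_matrix" (3x3 intrinsics, pixels), "extrinsics" (4x4, takes a point from camera to world coordinates). Camera axes: x right, y down, z forward; pixel columns grow to the right and rows downward; lengths in m; the calibration is good to about 2 mm. A picture is of the moment at which its call begins: read the wrist's pose just before it. camera_model takes no time and is no camera call; for the wrist camera it gives the pose at the moment of the call.
- arm.sign_off(): hands the job in, once; it reports no verdict.
The state is a dict: "t": time; "joints": joint angles; "qvel": joint speeds; "joint_torque": joint torques, N m; "eef_pos": TCP position; "tool_rot": TCP orientation; "contact_force": force on the tool from outside, world axes, zero at the start; "wrist_torque": the same for the moment, N m; "grip_width": opening from 0.0 (shut) to 1.0 (fully open).
Only numpy, scipy, OpenCV 4.12 (cv2) and the standard library are available. Lean on these libraries where they do the work, as an engineer would, in place of code of your own. Each camera call takes 0.05 s, during which the arm holds its last target. There are 200 camera calls.

### The job

Tidy the tea board for the next guest. The blue tin was left lying on its side: stand it up on its base, and line up the three tins on the board in a straight, even row, each upright with its lid on top, centred and square on one of the three dark inlaid squares, with the blue one in the middle and the white and green ones on either side in any order. Do not knock over the white or the green tin, and leave the clock and the tumbler where they are.

Things in the scene. Friction and masses are not known exactly. Their poses are not given: they have to be found in the camera images.
- board: flat pale wooden tea board fixed to the table, 170 mm (its x) x 300 mm (its y, the row's direction) x 10 mm thick, no rim. Origin at the centre of its underside on the table. On its top, along y, lie three dark slate squares of 58 mm, 66 mm from centre to centre, parallel to its edges and flush.
- spot_left (a point): centre of the inlaid square at the board's +y end, on the board's top (10 mm above the table); axes as the board's
- spot_mid (a point): centre of the middle inlaid square, on the board's top; axes as the board's
- spot_right (a point): centre of the inlaid square at the board's -y end, on the board's top; axes as the board's
- tin_white: square tea tin, 50 x 50 mm by 100 mm tall, about 160 g, white, with a flush silver metal lid (last 18 mm); alike each quarter turn. Origin at the centre of its bottom (the end without lid), z axis from bottom to lid. Starts upright on the board, crowding the middle square on its left or right (varies), out of line and turned up to 25 degrees.
- tin_green: square tea tin, 50 x 50 mm by 100 mm tall, about 160 g, green, with a flush silver metal lid (last 18 mm); alike each quarter turn. Origin at the centre of its bottom (the end without lid), z axis from bottom to lid. Starts upright on the board, crowding the middle square on its left or right (varies), out of line and turned up to 25 degrees.
- tin_blue: square tea tin, 50 x 50 mm by 100 mm tall, about 160 g, blue, with a flush silver metal lid (last 18 mm); alike each quarter turn. Origin at the centre of its bottom (the end without lid), z axis from bottom to lid. It starts lying on one side on the bare table to the left of the board (origin 25 mm up), lid pointing to +y (left as the robot sees it) within 40 degrees. The lid stays on.
- clock: black bedside alarm clock, a block 55 x 120 x 75 mm, beyond the board; origin at the centre of its underside. To be left alone.
- tumbler: empty drinking glass, 68 mm across and 110 mm tall, upright, beyond the blue tin; origin at the centre of its underside. To be left alone.
Mind the look-alikes: they are no part of the job. Leave any brown look-alike of the tin_green alone. Several things look just like the tin_blue: the one meant starts farthest to the robot's left.

How it is judged:
At the end, for the whole second after the job is handed in: All three tins stand at rest on the board, lids up (within 0.08 rad), blue on the middle square, white and green on the end squares in either order, each within 10 mm of its square's centre along both board axes, square to the board within 0.16 rad (any quarter turn) (x of tin_blue in the frame of spot_mid between -0.01 and 0.01 m and y of tin_blue in the frame of spot_mid between -0.01 and 0.01 m and ((x of tin_white in the frame of spot_left between -0.01 and 0.01 m and y of tin_white in the frame of spot_left between -0.01 and 0.01 m and x of tin_green in the frame of spot_right between -0.01 and 0.01 m and y of tin_green in the frame of spot_right between -0.01 and 0.01 m) or (x of tin_white in the frame of spot_right between -0.01 and 0.01 m and y of tin_white in the frame of spot_right between -0.01 and 0.01 m and x of tin_green in the frame of spot_left between -0.01 and 0.01 m and y of tin_green in the frame of spot_left between -0.01 and 0.01 m)) and angle between each of tin_white, tin_green, tin_blue's own z axis and vertical below 0.08 rad and z of tin_white in the frame of spot_mid between -0.006 and 0.006 m and (angle between the x axis of tin_white and the x axis of board, either way round below 0.16 rad or angle between the x axis of tin_white and the y axis of board, either way round below 0.16 rad) and linear speed of each of tin_white, tin_green, tin_blue below 0.02 m/s and angular speed of each of tin_white, tin_green, tin_blue below 0.2 rad/s and z of tin_green in the frame of spot_mid between -0.006 and 0.006 m and (angle between the x axis of tin_green and the x axis of board, either way round below 0.16 rad or angle between the x axis of tin_green and the y axis of board, either way round below 0.16 rad) and z of tin_blue in the frame of spot_mid between -0.006 and 0.006 m and (angle between the x axis of tin_blue and the x axis of board, either way round below 0.16 rad or angle between the x axis of tin_blue and the y axis of board, either way round below 0.16 rad)); the robot touches nothing.
It fails at once if the clock is moved more than 25 mm (distance of clock from where it was at the start of the episode above 0.025 m).
It fails at once if the tumbler is moved more than 25 mm (distance of tumbler from where it was at the start of the episode above 0.025 m).
It fails at once if the white tin is knocked over (leans more than 0.8 rad) (angle between tin_white's own z axis and vertical above 0.8 rad).
It fails at once if the green tin is knocked over (leans more than 0.8 rad) (angle between tin_green's own z axis and vertical above 0.8 rad).
It also fails if it takes over 72 s, if anything falls off the work surface, if the arm or the gripper's body presses on something with over 40 N, if the wrist force passes 120 N, or if a joint passes its speed limit or range.

## Working session

There is one attempt and no reset: what is moved stays moved. The work goes in short steps, Python scripts to look and compute and a tool call to move; the robot and the scene stay as the last step left them, time stands still between calls to the robot, and variables do not carry over. Pictures are saved under pics/ and viewed, about 8 in all and at most 12, crops included, and the job is handed in when it is done.

Besides the shell and the picture viewer there is one more tool, called after "Request:" by a JSON object that holds its "fn" and its "kwargs", one argument or row to a line. arm_command: Moves the arm, as the interface text tells. Its arguments: {"type":"object","properties":{"commands":{"type":"array"},"squeeze":{"type":"number"}},"required":["commands"]}

```bash
mkdir -p pics; cat > h.py <<'E'
import numpy as np, cv2
from station import readout, eyes, arm
def cap(n):
    M=eyes.camera_model(n); p,d=eyes.capture(n); return p,d,np.array(M["camera_matrix"]),np.array(M["extrinsics"])
def pts(d,K,T):
    v,u=np.indices(d.shape); P=np.stack([(u-K[0,2])/K[0,0]*d,(v-K[1,2])/K[1,1]*d,d],-1)
    return P@T[:3,:3].T+T[:3,3]
E
python3 - <<'E'
from h import *
o=readout.get_obs(); print(o)
for n in ("scene","side"):
    p,d,K,T=cap(n); cv2.imwrite(f"pics/{n}0.png",p); np.savez(f"{n}0.npz",p=p,d=d,K=K,T=T); print(n,K.round(1).tolist(),T.round(3).tolist())
a=cv2.imread("pics/scene0.png");b=cv2.imread("pics/side0.png")
cv2.imwrite("pics/both0.png",cv2.resize(np.vstack([a,b]),(480,600)))
E
```

```text
{'t': 0.0, 'joints': array([-1.38761199e+00,  3.00486144e-01,  1.52163511e+00, -3.27854173e-05,
        1.32070984e+00, -6.66039525e-02]), 'qvel': array([ 0.00137018,  0.00041186,  0.00079392,  0.00198256,  0.00184926,
       -0.00049801]), 'joint_torque': array([ 2.44316816e-04, -5.43502522e+01, -3.61790586e+01, -5.60152671e-05,
        4.09463304e-03, -9.46119087e-06]), 'eef_pos': array([ 0.13590269, -0.5326935 ,  0.2416902 ]), 'tool_rot': array([-3.14035484e+00, -5.07391981e-05,  2.49796388e-01]), 'contact_force': array([ 0.20228439,  0.16689129, -0.18543456]), 'wrist_torque': array([-0.03430947, -0.02413352,  0.01082546]), 'grip_width': 1.001815945281375}
scene [[513.7, 0.0, 315.5], [0.0, 513.7, 202.6], [0.0, 0.0, 1.0]] [[-0.681, 0.593, -0.43, 1.107], [0.732, 0.556, -0.393, 0.469], [0.006, -0.582, -0.813, 1.081], [0.0, 0.0, 0.0, 1.0]]
side [[472.7, 0.0, 314.7], [0.0, 472.7, 197.0], [0.0, 0.0, 1.0]] [[-0.993, -0.062, 0.097, 0.477], [-0.113, 0.674, -0.73, 0.854], [-0.02, -0.736, -0.677, 0.85], [0.0, 0.0, 0.0, 1.0]]
```

View pics/scene0.png

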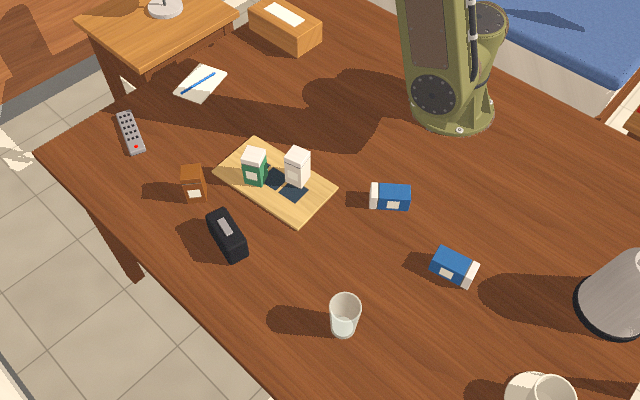

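Blue candidates in the scene view are at (390,197) and (454,267). The second one lies further to +y and its lid (470,275) points to +y. I'll measure both and confirm in a crop and the side view.

```bash
cat > m.py <<'E'
from h import *
def mask(p,c):
    h=cv2.cvtColor(p,cv2.COLOR_BGR2HSV); H,S,V=[h[...,i].astype(int) for i in range(3)]
    return {"blue":(H>98)&(H<118)&(S>130)&(V>60),"green":(H>55)&(H<90)&(S>90)&(V>30)}[c]
if __name__=="__main__":
  ims=[]
  for n in ("scene","side"):
    z=np.load(n+"0.npz");p,d,K,T=z["p"],z["d"],z["K"],z["T"]; W=pts(d,K,T)
    tbl=W[(d>0)&(abs(W[...,2])<.01)]; print(n,"table z",np.median(tbl[:,2]))
    box=(W[...,0]>.1)&(W[...,0]<1)&(abs(W[...,1])<.75)
    # blobs above board/table
    for c in ("blue","green"):
        k,l,s,cc=cv2.connectedComponentsWithStats((mask(p,c)&box).astype(np.uint8))
        for i in range(1,k):
            if s[i,4]>60: q=W[l==i]; print(c,cc[i].round(),s[i,4],"med",np.median(q,0).round(3),"lo",np.percentile(q,2,0).round(3),"hi",np.percentile(q,98,0).round(3))
    for nm,a,b in (("mid",.035,.065),("top",.09,.13),("brd",.006,.014)):
        k,l,s,cc=cv2.connectedComponentsWithStats((box&(W[...,2]>a)&(W[...,2]<b)&(d>0)).astype(np.uint8))
        for i in range(1,k):
            if s[i,4]>150:
                q=W[l==i]; r=cv2.minAreaRect((q[:,:2]*1000).astype(np.float32)); print(nm,cc[i].round(),s[i,4],"z",np.median(q[:,2]).round(3),"rect",np.round(r[0],1),np.round(r[1],1),round(r[2],1))
    if n=="scene": ims.append(cv2.resize(p[170:300,340:500],(640,520)))
  cv2.imwrite("pics/crop.png",ims[0])
E
python3 m.py
```

```text
scene table z 0.0022096843801772126
blue [197.  83.] 73 med [ 0.463 -0.615  0.017] lo [ 0.4   -0.62   0.011] hi [ 0.523 -0.609  0.021]
blue [394. 195.] 697 med [0.406 0.095 0.051] lo [0.37  0.058 0.008] hi [0.442 0.134 0.056]
blue [450. 263.] 873 med [0.477 0.307 0.051] lo [0.442 0.271 0.008] hi [0.497 0.347 0.056]
green [256. 173.] 343 med [ 0.605 -0.196  0.057] lo [ 0.565 -0.226  0.016] hi [ 0.623 -0.184  0.091]
mid [279.  34.] 469 z 0.051 rect [ 155.8 -590.3] [ 60.1 241.5] 13.1
mid [255. 175.] 181 z 0.05 rect [ 596.5 -200.4] [37.3 69.6] 71.6
mid [298. 175.] 189 z 0.05 rect [ 525.9 -120.1] [36.2 68. ] 59.0
mid [195. 190.] 179 z 0.05 rect [ 731.6 -290.7] [53.9 50.2] 49.2
mid [390. 193.] 790 z 0.052 rect [407.7  83.9] [54.2 99.6] 38.5
mid [230. 247.] 217 z 0.051 rect [ 794.6 -116.8] [ 48.  123.6] 11.4
mid [455. 263.] 1007 z 0.051 rect [464.7 316.9] [ 55.1 100. ] 10.7
mid [602. 314.] 714 z 0.049 rect [338.5 616.7] [145.6  67.8] 70.5
mid [345. 309.] 162 z 0.051 rect [728.6 210.5] [23.2 51.3] 34.6
mid [553. 389.] 254 z 0.051 rect [575.3 614.2] [19.4 58. ] 13.9
top [253. 156.] 442 z 0.11
[... 935 characters left out ...]
051 rect [ 753.4 -107.4] [126.3  49.4] 51.8
mid [347. 172.] 179 z 0.049 rect [ 522.5 -114.4] [30.3 58.8] 70.9
mid [389. 231.] 876 z 0.051 rect [407.8  84.7] [ 52.7 102.7] 38.0
mid [235. 272.] 224 z 0.05 rect [737.5 239. ] [58.7 26.3] 20.9
mid [359. 315.] 1240 z 0.051 rect [465.5 317.8] [ 50.7 102.1] 11.2
top [277. 116.] 238 z 0.101 rect [ 730.7 -291.4] [53.1 54.8] 52.8
top [322. 132.] 327 z 0.11 rect [ 593.5 -214.2] [51.5 54.4] 25.3
top [347. 152.] 353 z 0.11 rect [ 518.7 -133. ] [50.2 53.4] 13.6
top [229. 248.] 523 z 0.104 rect [743.9 222. ] [66.6 67. ] 72.9
brd [374.  90.] 587 z 0.01 rect [ 450.9 -619.5] [152.8 118.5] 17.0
brd [330. 178.] 2467 z 0.012 rect [ 560.9 -180.9] [169.7 304.9] 4.7
```

View pics/side0.png

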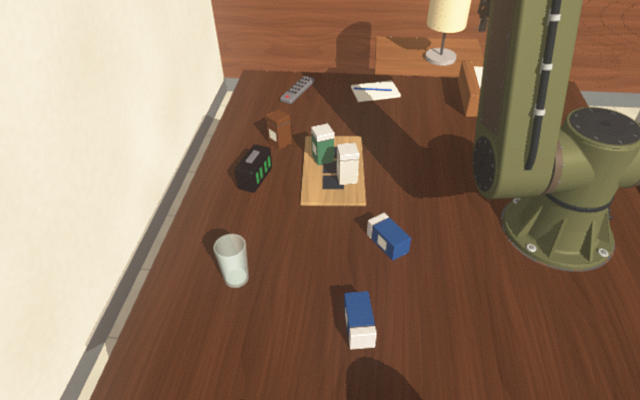

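```bash
true
```

```text
(no output)
```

View pics/crop.png

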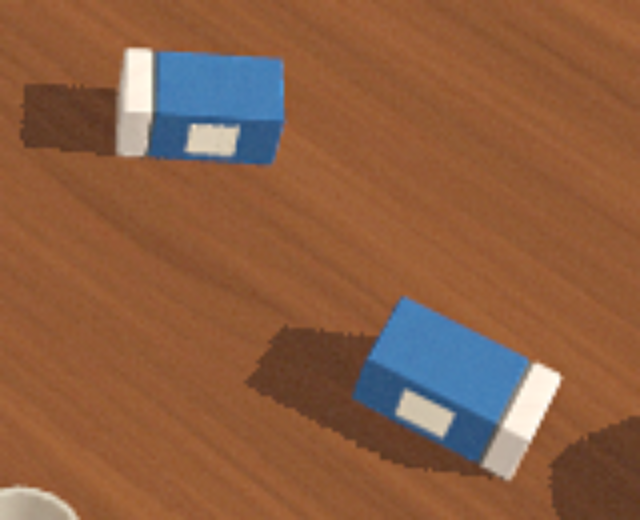

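Confirmed: the tin to stand up is the one at (454,267), centre about (0.465, 0.317), farthest left with its lid to +y. The one at (390,197), lid the other way, is a look-alike. White is at (0.519,-0.134), green at (0.593,-0.215), and brown at (190,173) stays. Next I'll move over the board for a wrist look.

Request:
{"fn": "arm_command", "kwargs": {
  "commands": [43.8,-24.2,-9.8,0,0,-1.4,0,43.8,-24.2,-9.8,0,0,-1.4,0,43.8,-24.2,-9.8,0,0,-1.4,0,43.8,-24.2,-9.8,0,0,-1.4,0,43.8,-24.2,-9.8,0,0,-1.4,0,43.8,-24.2,-9.8,0,0,-1.4,0,43.8,-24.2,-9.8,0,0,-1.4,0,43.8,-24.2,-9.8,0,0,-1.4,0,43.8,-24.2,-9.8,0,0,-1.4,0,43.8,-24.2,-9.8,0,0,-1.4,0,43.8,-24.2,-9.8,0,0,-1.4,0,43.8,-24.2,-9.8,0,0,-1.4,0,43.8,-24.2,-9.8,0,0,-1.4,0,43.8,-24.2,-9.8,0,0,-1.4,0,43.8,-24.2,-9.8,0,0,-1.4,0,43.8,-24.2,-9.8,0,0,-1.4,0]
}}

```text
t: 1.7
eef_pos: [0.5001, -0.1908, 0.3403]
tool_rot: [3.142, 0.0, 1.649]
contact_force: [1.1, -0.1, 0.8]
grip_width: 0.997
```

```bash
cat >> h.py <<'E'
from scipy.spatial.transform import Rotation as Rt
def plan(xyz,rpy,o=None):
    "shift in cm along tool axes and rotvec in tool axes from the present pose"
    o=o or readout.get_obs(); R=Rt.from_euler("xyz",o["tool_rot"])
    return ((R.inv().apply(np.array(xyz)-o["eef_pos"]))*100).round(2),(R.inv()*Rt.from_euler("xyz",rpy)).as_rotvec().round(3)
def cast(uv,K,T,z):
    uv=np.atleast_2d(uv).astype(float); r=np.c_[(uv-K[[0,1],[2,2]])/K[0,0],np.ones(len(uv))]@T[:3,:3].T
    return T[:3,3]+r*((z-T[2,3])/r[:,2])[:,None]
def show():
    o=readout.get_obs(); print({k:np.round(o[k],3).tolist() for k in("t","joints","eef_pos","tool_rot","contact_force","grip_width")})
E
python3 - <<'E'
from h import *
show()
p,d,K,T=cap("wrist"); cv2.imwrite("pics/w1.png",p); np.savez("w1.npz",p=p,d=d,K=K,T=T); print(K.round(1).tolist(),T.round(3).tolist())
E
```

```text
{'t': 1.7, 'joints': [-0.433, 0.211, 1.407, -0.0, 1.524, -0.511], 'eef_pos': [0.5, -0.191, 0.34], 'tool_rot': [3.142, 0.0, 1.649], 'contact_force': [1.096, -0.141, 0.757], 'grip_width': 0.997}
[[356.2, 0.0, 317.4], [0.0, 356.2, 199.8], [0.0, 0.0, 1.0]] [[0.997, 0.074, 0.022, 0.495], [0.078, -0.954, -0.29, -0.118], [-0.0, 0.291, -0.957, 0.472], [0.0, 0.0, 0.0, 1.0]]
```

View pics/w1.png

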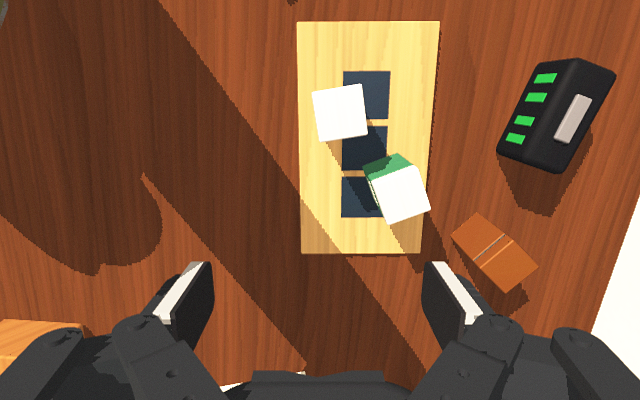

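The wrist view shows the board with corners near (297,22), (440,22), (421,253) and (302,253). The white lid is at (340,113) and the green lid at (398,193). I'll cast these to get positions.

```bash
cat > b.py <<'E'
from h import *
def quad(m):
    c=max(cv2.findContours(m,cv2.RETR_EXTERNAL,cv2.CHAIN_APPROX_NONE)[0],key=cv2.contourArea); return cv2.convexHull(c)[:,0]
def rect(uv,K,T,z):
    r=cv2.minAreaRect((cast(uv,K,T,z)[:,:2]*1000).astype(np.float32)); return np.round(r[0],1),np.round(r[1],1),round(r[2],1)
def wood(p):
    h=cv2.cvtColor(p,cv2.COLOR_BGR2HSV); return cv2.morphologyEx(cv2.inRange(h,(16,60,110),(32,200,255)),cv2.MORPH_OPEN,np.ones((3,3)))
def slate(p):
    h=cv2.cvtColor(p,cv2.COLOR_BGR2HSV); return cv2.inRange(h,(95,40,15),(130,255,110))
E
python3 - <<'E'
from b import *
for n in ("w1","scene0","side0"):
    z=np.load(n+".npz");p,d,K,T=z["p"],z["d"],z["K"],z["T"]
    print(n,"board",*rect(quad(wood(p)),K,T,.010))
    if n=="w1":
        W=pts(d,K,T)
        s=slate(p); s[:,:290]=0; s[:,445:]=0; s[230:]=0
        ys,xs=np.nonzero(s); hh=cv2.convexHull(np.c_[xs,ys].astype(np.int32))[:,0]; print("slate",*rect(hh,K,T,.01))
        m=((W[...,2]>.095)&(W[...,2]<.125)&(d>0)).astype(np.uint8)
        white=cv2.inRange(p,(180,180,180),(255,255,255))
        for (u,v) in ((340,113),(398,193)):
            k,l=cv2.connectedComponents((white>0).astype(np.uint8)); mm=(l==l[v,u]).astype(np.uint8); print("tin",rect(quad(mm),K,T,.11), np.median(W[mm>0],0).round(3))
E
```

```text
w1 board [ 560.  -182.7] [168.7 298.8] 4.7
slate [ 560.  -183.2] [ 56.2 186.7] 4.7
tin (array([ 518.1, -136.1]), array([49.6, 49.6]), 13.9) [ 0.518 -0.135  0.11 ]
tin (array([ 591.1, -214.9]), array([49.9, 54.2]), 26.2) [ 0.591 -0.214  0.11 ]
scene0 board [ 559.9 -181.3] [173.4 304.3] 4.8
side0 board [-240.8 -805. ] [1494.5  370.2] 76.2
```

Board centre is (0.560,-0.1825), yaw 4.7°. The targets are spot_left (0.5546,-0.1167) and spot_right (0.5654,-0.2483). I'll grasp green first.

Request:
{"fn": "arm_command", "kwargs": {
  "commands": [-3.2,9,13,0,0,-0.376,0,-3.2,9,13,0,0,-0.376,0,-3.2,9,13,0,0,-0.376,0,-3.2,9,13,0,0,-0.376,0,-3.2,9,13,0,0,-0.376,0,-3.2,9,17,0,0,-0.376,0,-3.2,9,20,0,0,-0.376,0,-3.2,9,23,0,0,-0.376,0,-3.2,9,25,0,0,-0.376,0,-3.2,9,26.5,0,0,-0.376,0,-3.2,9,26.5,0,0,-0.376,0,-3.2,9,26.5,0,0,-0.376,1,-3.2,9,26.5,0,0,-0.376,1,-3.2,9,26.5,0,0,-0.376,1,-3.2,9,26.5,0,0,-0.376,1,-3.2,9,26.5,0,0,-0.376,1,-3.2,9,26.5,0,0,-0.376,1,-3.2,9,26.5,0,0,-0.376,1],
  "squeeze": 40
}}

```text
t: 3.55
eef_pos: [0.5933, -0.2153, 0.0769]
tool_rot: [3.14, 0.002, 2.026]
contact_force: [-2.6, 0.4, 6.0]
grip_width: 0.583
```

```bash
python3 - <<'E'
from h import *
show(); print(plan((.5654,-.2483,.075),(np.pi,0,np.pi/2+.082)))
E
```

```text
{'t': 3.55, 'joints': [-0.406, 0.647, 1.421, -0.0, 1.072, -0.861], 'eef_pos': [0.593, -0.215, 0.077], 'tool_rot': [3.14, 0.002, 2.026], 'contact_force': [-2.611, 0.442, 6.009], 'grip_width': 0.583}
(array([-1.74, -3.95,  0.19]), array([0.002, 0.001, 0.373]))
```

Request:
{"fn": "arm_command", "kwargs": {
  "commands": [0,0,-0.8,0,0,0,1,0,0,-1.5,0,0,0,1,-0.6,-1.3,-1.5,0,0,0.12,1,-1.2,-2.6,-1.5,0,0,0.25,1,-1.7,-3.9,-1.5,0,0,0.373,1,-1.7,-3.9,-1.5,0,0,0.373,1,-1.7,-3.9,-1.5,0,0,0.373,1,-1.7,-3.9,-1,0,0,0.373,1,-1.7,-3.9,-0.5,0,0,0.373,1,-1.7,-3.9,0,0,0,0.373,1,-1.7,-3.9,0,0,0,0.373,1,-1.7,-3.9,0,0,0,0.373,0,-1.7,-3.9,0,0,0,0.373,0,-1.7,-3.9,0,0,0,0.373,0,-1.7,-3.9,0,0,0,0.373,0,-1.7,-3.9,0,0,0,0.373,0,-1.7,-3.9,-3,0,0,0.373,0,-1.7,-3.9,-8,0,0,0.373,0,-1.7,-3.9,-13,0,0,0.373,0,-1.7,-3.9,-13,0,0,0.373,0]
}}

```text
t: 5.55
eef_pos: [0.5672, -0.2483, 0.2128]
tool_rot: [3.132, 0.006, 1.653]
contact_force: [0.2, 0.1, -0.6]
grip_width: 0.994
```

```bash
python3 - <<'E'
from h import *
show(); print(plan((.5183,-.1353,.075),(np.pi,0,np.pi/2+np.radians(13.8))))
E
```

```text
{'t': 5.55, 'joints': [-0.472, 0.472, 1.354, 0.0, 1.304, -0.554], 'eef_pos': [0.567, -0.248, 0.213], 'tool_rot': [3.132, 0.006, 1.653], 'contact_force': [0.208, 0.121, -0.562], 'grip_width': 0.994}
(array([11.75, -4.08, 13.67]), array([ 0.009,  0.007, -0.159]))
```

Request:
{"fn": "arm_command", "kwargs": {
  "commands": [11.8,-4,1,0,0,-0.16,0,11.8,-4,1,0,0,-0.16,0,11.8,-4,1,0,0,-0.16,0,11.8,-4,1,0,0,-0.16,0,11.8,-4,5,0,0,-0.16,0,11.8,-4,9,0,0,-0.16,0,11.8,-4,12,0,0,-0.16,0,11.8,-4,13.2,0,0,-0.16,0,11.8,-4,13.2,0,0,-0.16,0,11.8,-4,13.2,0,0,-0.16,0,11.8,-4,13.2,0,0,-0.16,1,11.8,-4,13.2,0,0,-0.16,1,11.8,-4,13.2,0,0,-0.16,1,11.8,-4,13.2,0,0,-0.16,1,11.8,-4,13.2,0,0,-0.16,1,11.8,-4,13.2,0,0,-0.16,1,11.8,-4,13.2,0,0,-0.16,1]
}}

```text
t: 7.25
eef_pos: [0.5162, -0.1332, 0.0743]
tool_rot: [3.14, 0.001, 1.813]
contact_force: [-0.9, 0.9, 6.5]
grip_width: 0.58
```

```bash
python3 - <<'E'
from h import *
show(); print(plan((.5546,-.1167,.075),(np.pi,0,np.pi/2+.082)))
E
```

```text
{'t': 7.25, 'joints': [-0.321, 0.465, 1.723, -0.0, 0.952, -0.563], 'eef_pos': [0.516, -0.133, 0.074], 'tool_rot': [3.14, 0.001, 1.813], 'contact_force': [-0.881, 0.932, 6.454], 'grip_width': 0.58}
(array([ 0.68,  4.12, -0.06]), array([0.001, 0.001, 0.16 ]))
```

Request:
{"fn": "arm_command", "kwargs": {
  "commands": [0,0,-0.8,0,0,0,1,0,0,-1.5,0,0,0,1,0.4,1.4,-1.5,0,0,0.08,1,0.7,2.8,-1.5,0,0,0.16,1,0.9,4.1,-1.5,0,0,0.16,1,0.9,4.1,-1.5,0,0,0.16,1,0.9,4.1,-1.5,0,0,0.16,1,0.9,4.1,-1,0,0,0.16,1,0.9,4.1,-0.5,0,0,0.16,1,0.9,4.1,0,0,0,0.16,1,0.9,4.1,0,0,0,0.16,1,0.9,4.1,0,0,0,0.16,0,0.9,4.1,0,0,0,0.16,0,0.9,4.1,0,0,0,0.16,0,0.9,4.1,0,0,0,0.16,0,0.9,4.1,0,0,0,0.16,0,0.9,4.1,-3,0,0,0.16,0,0.9,4.1,-8,0,0,0.16,0,0.9,4.1,-13,0,0,0.16,0,0.9,4.1,-13,0,0,0.16,0]
}}

```text
t: 9.25
eef_pos: [0.5555, -0.115, 0.2103]
tool_rot: [3.131, 0.004, 1.653]
contact_force: [0.5, -0.2, -0.6]
grip_width: 1.0
```

```bash
python3 - <<'E'
from h import *
show(); print(plan((.465,.317,.20),(np.pi,0,np.pi/2+np.radians(11))))
E
```

```text
{'t': 9.25, 'joints': [-0.269, 0.36, 1.518, 0.0, 1.253, -0.351], 'eef_pos': [0.555, -0.115, 0.21], 'tool_rot': [3.131, 0.004, 1.653], 'contact_force': [0.5, -0.223, -0.612], 'grip_width': 1.0}
(array([43.8 , -5.49,  0.81]), array([ 0.01 ,  0.004, -0.11 ]))
```

Request:
{"fn": "arm_command", "kwargs": {
  "commands": [39,-5,-8,0,0,-0.11,0,39,-5,-8,0,0,-0.11,0,39,-5,-8,0,0,-0.11,0,39,-5,-8,0,0,-0.11,0,39,-5,-8,0,0,-0.11,0,39,-5,-8,0,0,-0.11,0,39,-5,-8,0,0,-0.11,0,39,-5,-8,0,0,-0.11,0,39,-5,-8,0,0,-0.11,0,39,-5,-8,0,0,-0.11,0,39,-5,-8,0,0,-0.11,0,39,-5,-8,0,0,-0.11,0,39,-5,-8,0,0,-0.11,0]
}}

```text
t: 10.55
eef_pos: [0.4719, 0.2692, 0.2831]
tool_rot: [-3.141, 0.0, 1.761]
contact_force: [-0.7, -0.5, 0.5]
grip_width: 1.001
```

```bash
python3 - <<'E'
from b import *
show(); p,d,K,T=cap("wrist"); cv2.imwrite("pics/w2.png",p); W=pts(d,K,T)
m=((W[...,2]>.043)&(W[...,2]<.06)&(d>0)).astype(np.uint8)
k,l,s,cc=cv2.connectedComponentsWithStats(m)
for i in range(1,k):
    if s[i,4]>400: q=W[l==i]; print(cc[i].round(),s[i],np.round(q.mean(0),4),cv2.minAreaRect((q[:,:2]*1000).astype(np.float32)), rect(quad((l==i).astype(np.uint8)),K,T,.05))
p,d,K,T=cap("side"); cv2.imwrite("pics/s2.png",p[100:300,200:500]); W=pts(d,K,T)
m=((W[...,2]>.1)&(W[...,2]<.12)&(d>0)).astype(np.uint8)
k,l,s,cc=cv2.connectedComponentsWithStats(m)
for i in range(1,k):
    if 150<s[i,4]<900: q=W[l==i]; print(cc[i].round(),cv2.minAreaRect((q[:,:2]*1000).astype(np.float32)))
E
```

```text
{'t': 10.55, 'joints': [0.451, 0.256, 1.481, -0.0, 1.404, 0.261], 'eef_pos': [0.472, 0.269, 0.283], 'tool_rot': [-3.141, 0.0, 1.761], 'contact_force': [-0.695, -0.452, 0.491], 'grip_width': 1.001}
[320. 116.] [ 295   66   51  102 5036] [0.4653 0.3182 0.0497] ((465.6855773925781, 316.1507263183594), (50.019378662109375, 99.31620025634766), 10.847610473632812) (array([465.6, 316.3]), array([49.7, 98.6]), 10.9)
[533. 242.] [518 226  47  45 498] [0.7215 0.23   0.0518] ((728.435302734375, 227.48057556152344), (59.2352409362793, 28.262731552124023), 63.571266174316406) (array([725.9, 228. ]), array([59. , 30.8]), 65.7)
[238. 307.] [ 212  263   62   84 2893] [0.4126 0.0844 0.0496] ((408.264892578125, 83.58191680908203), (50.90793991088867, 100.40283966064453), 38.837528228759766) (array([408.7,  85.7]), array([ 52.6, 101.7]), 38.0)
[333. 125.] ((565.7584838867188, -245.72727966308594), (49.87896728515625, 51.86460494995117), 5.459488391876221)
[333. 153.] ((555.7781372070312, -114.96648406982422), (44.087032318115234, 51.008033752441406), 5.438310146331787)
[564. 212.] ((28.075305938720703, 38.55078887939453), (67.3046875, 151.458740234375), 57.23126220703125)
[229. 246.] ((743.6399536132812, 221.46804809570312), (67.51356506347656, 65.7759780883789), 61.911041259765625)
```

Request:
{"fn": "arm_command", "kwargs": {
  "commands": [0,0,0,0,0.8,0,0,0,0,0,0,0.8,0,0,0,0,0,0,0.8,0,0,0,0,0,0,0.8,0,0,0,0,0,0,0.8,0,0,0,0,0,0,0.8,0,0,0,0,0,0,0.8,0,0,0,0,0,0,0.8,0,0]
}}

```text
t: 11.45
eef_pos: [0.4718, 0.2699, 0.2834]
tool_rot: [3.141, -0.798, 1.763]
contact_force: [0.4, -0.5, 0.3]
grip_width: 0.998
```

```bash
python3 - <<'E'
from h import *
show()
E
```

```text
{'t': 11.45, 'joints': [0.135, 0.248, 1.658, 0.816, 1.378, -0.282], 'eef_pos': [0.472, 0.27, 0.283], 'tool_rot': [3.141, -0.798, 1.763], 'contact_force': [0.394, -0.535, 0.312], 'grip_width': 0.998}
```

View pics/w2.png

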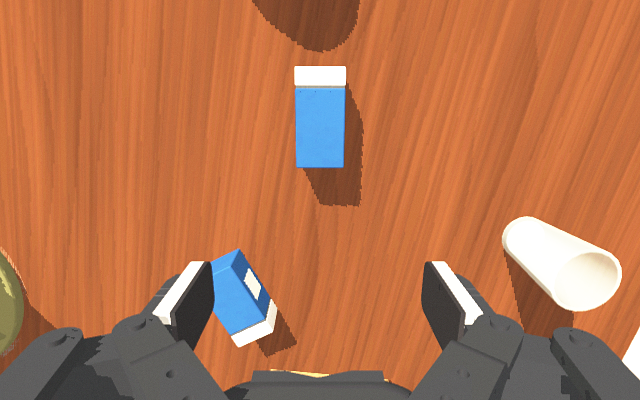

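The J4 direction is fine for a tilt. Green and white sit within about 3 mm of their spots. In this view blue lies at (320,116), lid up-image (+y), and the look-alike is at (240,297). I'll grasp blue with the tool pre-tilted by -0.5 rad so the final tilt stays clear.

```bash
python3 - <<'E'
from h import *
rpy=(np.pi,.5,1.761)
print(plan((.4532,.3808,.128),rpy))
E
```

```text
(array([-3.28,  0.28, 18.9 ]), array([ 0.000e+00, -1.298e+00,  1.000e-03]))
```

Request:
{"fn": "arm_command", "kwargs": {
  "commands": [-3.3,0.3,18.9,0,-1.298,0,0,-3.3,0.3,18.9,0,-1.298,0,0,-3.3,0.3,18.9,0,-1.298,0,0,-3.3,0.3,18.9,0,-1.298,0,0,-3.3,0.3,18.9,0,-1.298,0,0,-3.3,0.3,18.9,0,-1.298,0,0,-3.3,0.3,18.9,0,-1.298,0,0,-3.3,0.3,18.9,0,-1.298,0,0,-3.3,0.3,18.9,0,-1.298,0,0,-3.3,0.3,18.9,0,-1.298,0,0,-3.3,0.3,18.9,0,-1.298,0,0,-3.3,0.3,18.9,0,-1.298,0,0,-3.3,0.3,18.9,0,-1.298,0,0]
}}

```text
t: 12.75
eef_pos: [0.4535, 0.3808, 0.1287]
tool_rot: [3.14, 0.496, 1.761]
contact_force: [-0.9, 0.5, -0.0]
grip_width: 1.0
```

```bash
python3 - <<'E'
from h import *
show(); print(plan((.464,.3243,.023),(np.pi,.5,1.761)))
E
```

```text
{'t': 12.75, 'joints': [0.792, 0.663, 1.331, -0.407, 1.454, 0.713], 'eef_pos': [0.453, 0.381, 0.129], 'tool_rot': [3.14, 0.496, 1.761], 'contact_force': [-0.925, 0.453, -0.037], 'grip_width': 1.0}
(array([-0.03, -0.05, 12.03]), array([ 0.001, -0.004,  0.   ]))
```

Request:
{"fn": "arm_command", "kwargs": {
  "commands": [0,0,4,0,0,0,0,0,0,7,0,0,0,0,0,0,10,0,0,0,0,0,0,12,0,0,0,0,0,0,12,0,0,0,0,0,0,12,0,0,0,0,0,0,12,0,0,0,1,0,0,12,0,0,0,1,0,0,12,0,0,0,1,0,0,12,0,0,0,1,0,0,12,0,0,0,1,0,0,12,0,0,0,1,0,0,12,0,0,0,1],
  "squeeze": 60
}}

```text
t: 14.05
eef_pos: [0.4642, 0.3257, 0.0236]
tool_rot: [3.14, 0.497, 1.762]
contact_force: [-0.2, 3.3, 6.0]
grip_width: 0.582
```

```bash
python3 - <<'E'
from h import *
show()
o=readout.get_obs(); R=Rt.from_euler("xyz",o["tool_rot"]).as_matrix(); p=o["eef_pos"]
a=np.array([-.189,.982,0]); C=np.array([.4656,.3163,.025])
B=C-50*a/1000; b=R.T@(B-p); print("bottom in tool",b)     # bottom centre
R2=Rt.from_euler("xyz",(np.pi,.5-np.pi/2,1.761)).as_matrix()
tgt=np.array([.4656,.345,.001]); print("up pose",plan(tgt-R2@b+[0,0,.05],(np.pi,.5-np.pi/2,1.761)),"lower dir tool",R.T@[0,0,-1], (tgt-R2@b))
E
```

```text
{'t': 14.05, 'joints': [0.718, 0.747, 1.474, -0.455, 1.221, 0.75], 'eef_pos': [0.464, 0.326, 0.024], 'tool_rot': [3.14, 0.497, 1.762], 'contact_force': [-0.163, 3.305, 6.007], 'grip_width': 0.582}
bottom in tool [-0.05293709 -0.00057346  0.02709602]
up pose (array([-2.36,  0.57, -8.6 ]), array([1.000e-03, 1.568e+00, 3.000e-03])) lower dir tool [ 0.47687157 -0.001576    0.87897157] [0.46586054 0.34667996 0.06044719]
```

Request:
{"fn": "arm_command", "kwargs": {
  "commands": [-1.6,0,-3,0,0,0,1,-3.2,0,-6,0,0,0,1,-4.8,0,-8.8,0,0,0,1,-3.6,0.3,-8.7,0,0.13,0,1,-3.6,0.3,-8.7,0,0.26,0,1,-3.6,0.3,-8.7,0,0.39,0,1,-3.6,0.3,-8.7,0,0.52,0,1,-3.6,0.3,-8.7,0,0.65,0,1,-3.6,0.3,-8.7,0,0.78,0,1,-3,0.4,-8.7,0,0.91,0,1,-3,0.4,-8.7,0,1.04,0,1,-2.4,0.6,-8.6,0,1.17,0,1,-2.4,0.6,-8.6,0,1.3,0,1,-2.4,0.6,-8.6,0,1.43,0,1,-2.4,0.6,-8.6,0,1.571,0,1,-2.4,0.6,-8.6,0,1.571,0,1,-2.4,0.6,-8.6,0,1.571,0,1,-2.4,0.6,-8.6,0,1.571,0,1]
}}

```text
t: 15.85
eef_pos: [0.4662, 0.3463, 0.1103]
tool_rot: [3.138, -1.07, 1.767]
contact_force: [-0.2, 0.1, -2.3]
grip_width: 0.579
```

```bash
python3 - <<'E'
from h import *
show(); o=readout.get_obs(); R=Rt.from_euler("xyz",o["tool_rot"]).as_matrix()
print("tin z",R@Rt.from_euler("y",.0).apply(np.array([.8776,0,-.479]))); print(plan((.4659,.3467,.0605),(np.pi,.5-np.pi/2,1.761)), "down",R.T@[0,0,-1])
p,d,K,T=cap("side"); cv2.imwrite("pics/s3.png",p)
E
```

```text
{'t': 15.85, 'joints': [0.21, 0.602, 1.764, 1.216, 1.209, -0.727], 'eef_pos': [0.466, 0.346, 0.11], 'tool_rot': [3.138, -1.07, 1.767], 'contact_force': [-0.205, 0.053, -2.317], 'grip_width': 0.579}
tin z [-0.00172808  0.00102292  0.99980935]
(array([-4.34, -0.02,  2.43]), array([-0.002,  0.001,  0.003])) down [-0.87712381 -0.00149987  0.48026199]
```

View pics/s3.png

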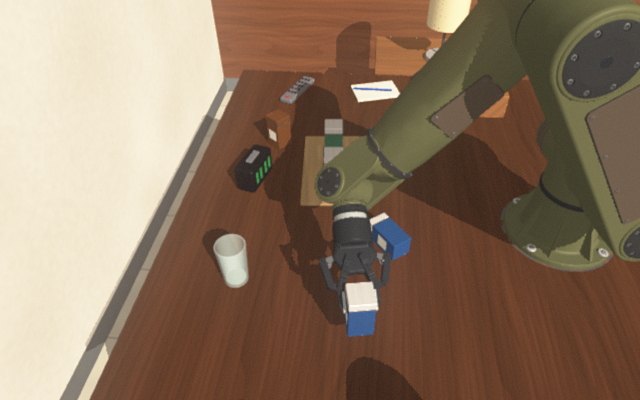

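The blue tin is held upright at (360,308), clear of the look-alike. Now I'll lower it, release and back off.

Request:
{"fn": "arm_command", "kwargs": {
  "commands": [-1.8,0,1,0,0,0,1,-3.2,0,1.8,0,0,0,1,-3.9,0,2.1,0,0,0,1,-4.35,0,2.4,0,0,0,1,-4.35,0,2.4,0,0,0,1,-4.35,0,2.4,0,0,0,1,-4.35,0,2.4,0,0,0,0,-4.35,0,2.4,0,0,0,0,-4.35,0,2.4,0,0,0,0,-4.35,0,2.4,0,0,0,0,-4.35,0,2.4,0,0,0,0,-4.35,0,0,0,0,0,0,-4.35,0,-3,0,0,0,0,-4.35,0,-7,0,0,0,0,-4.35,0,-11,0,0,0,0,-4.35,0,-11,0,0,0,0]
}}

```text
t: 17.5
eef_pos: [0.4905, 0.2275, 0.126]
tool_rot: [3.133, -1.072, 1.766]
contact_force: [0.8, 0.2, -0.6]
grip_width: 1.0
```

```bash
cat > top.py <<'E'
from b import *
def tops(n,lo=.085,hi=.12,x=(.3,.7),y=(-.35,.5)):
    p,d,K,T=cap(n); W=pts(d,K,T)
    m=((W[...,2]>lo)&(W[...,2]<hi)&(d>0)&(W[...,0]>x[0])&(W[...,0]<x[1])&(W[...,1]>y[0])&(W[...,1]<y[1])).astype(np.uint8)
    k,l,s,cc=cv2.connectedComponentsWithStats(m)
    for i in range(1,k):
        if 150<s[i,4]<8000: q=W[l==i]; r=cv2.minAreaRect((q[:,:2]*1000).astype(np.float32)); print(n,cc[i].round(),"z",np.median(q[:,2]).round(3),np.round(r[0],1),np.round(r[1],1),round(r[2],1),"med",np.median(q,0).round(4))
    return p
E
python3 - <<'E'
from top import *
show(); tops("side"); tops("scene"); print(plan((.4656,.28,.28),(np.pi,0,1.761)))
E
```

```text
{'t': 17.5, 'joints': [-0.021, 0.579, 1.753, 1.07, 1.37, -0.767], 'eef_pos': [0.49, 0.228, 0.126], 'tool_rot': [3.133, -1.072, 1.766], 'contact_force': [0.779, 0.244, -0.573], 'grip_width': 1.0}
side [359. 312.] z 0.101 [466.7 345.4] [50.4 52.1] 11.3 med [0.4668 0.3507 0.101 ]
scene [252. 145.] z 0.111 [ 564.8 -247. ] [51.7 53.3] 3.8 med [ 0.5695 -0.2401  0.1106]
scene [292. 169.] z 0.111 [ 554.3 -116.9] [52.1 53.6] 3.5 med [ 0.5602 -0.111   0.1109]
scene [470. 260.] z 0.102 [465.9 344.2] [55.4 50. ] 11.1 med [0.4711 0.3452 0.1017]
(array([16.26, -1.32, -2.76]), array([ 0.000e+00, -1.073e+00,  1.000e-03]))
```

Blue stands at (0.4663,0.3448), 11.2°, z top 0.101. Next is the regrasp from above.

Request:
{"fn": "arm_command", "kwargs": {
  "commands": [16.3,-1.3,-2.8,0,-1.073,0,0,16.3,-1.3,-2.8,0,-1.073,0,0,16.3,-1.3,-2.8,0,-1.073,0,0,16.3,-1.3,-2.8,0,-1.073,0,0,16.3,-1.3,-2.8,0,-1.073,0,0,16.3,-1.3,-2.8,0,-1.073,0,0,16.3,-1.3,-2.8,0,-1.073,0,0,16.3,-1.3,-2.8,0,-1.073,0,0,16.3,-1.3,-2.8,0,-1.073,0,0,16.3,-1.3,-2.8,0,-1.073,0,0,16.3,-1.3,-2.8,0,-1.073,0,0]
}}

```text
t: 18.7
eef_pos: [0.4656, 0.2797, 0.2801]
tool_rot: [-3.141, -0.002, 1.762]
contact_force: [-0.3, -0.0, -0.9]
grip_width: 1.0
```

```bash
python3 - <<'E'
from top import *
show(); tops("wrist"); print(plan((.4663,.3448,.065),(np.pi,0,1.766)))
E
```

```text
{'t': 18.7, 'joints': [0.473, 0.258, 1.486, 0.002, 1.398, 0.281], 'eef_pos': [0.466, 0.28, 0.28], 'tool_rot': [-3.141, -0.002, 1.762], 'contact_force': [-0.328, -0.013, -0.855], 'grip_width': 1.0}
wrist [333. 104.] z 0.1 [467.1 343.2] [50.1 49.5] 11.0 med [0.4667 0.3444 0.0998]
(array([ 6.35,  1.31, 21.53]), array([-0.001, -0.001, -0.004]))
```

Request:
{"fn": "arm_command", "kwargs": {
  "commands": [6.3,1.3,4,0,0,0,0,6.3,1.3,8,0,0,0,0,6.3,1.3,12,0,0,0,0,6.3,1.3,15,0,0,0,0,6.3,1.3,18,0,0,0,0,6.3,1.3,20.5,0,0,0,0,6.3,1.3,21.5,0,0,0,0,6.3,1.3,21.5,0,0,0,0,6.3,1.3,21.5,0,0,0,1,6.3,1.3,21.5,0,0,0,1,6.3,1.3,21.5,0,0,0,1,6.3,1.3,21.5,0,0,0,1,6.3,1.3,21.5,0,0,0,1,6.3,1.3,21.5,0,0,0,1,6.3,1.3,21.5,0,0,0,1],
  "squeeze": 50
}}

```text
t: 20.25
eef_pos: [0.4668, 0.3449, 0.0669]
tool_rot: [3.14, -0.001, 1.763]
contact_force: [-0.8, -1.4, 5.8]
grip_width: 0.582
```

```bash
python3 - <<'E'
from h import *
show(); print(plan((.560,-.1825,.27),(np.pi,0,np.pi/2+.082)))
E
```

```text
{'t': 20.25, 'joints': [0.573, 0.563, 1.587, -0.0, 0.989, 0.381], 'eef_pos': [0.467, 0.345, 0.067], 'tool_rot': [3.14, -0.001, 1.763], 'contact_force': [-0.76, -1.418, 5.777], 'grip_width': 0.582}
(array([-53.53,  -0.87, -20.36]), array([ 0.002, -0.001,  0.11 ]))
```

Request:
{"fn": "arm_command", "kwargs": {
  "commands": [0,0,-4,0,0,0,1,0,0,-8,0,0,0,1,0,0,-12,0,0,0,1,0,0,-16,0,0,0,1,-4,0,-20,0,0,0,1,-8,0,-20,0,0,0,1,-12,0,-20,0,0,0,1,-16,0,-20,0,0,0.03,1,-20,0,-20,0,0,0.04,1,-24,0,-20,0,0,0.05,1,-28,-0.5,-20,0,0,0.06,1,-32,-0.5,-20,0,0,0.07,1,-36,-0.5,-20,0,0,0.08,1,-40,-0.5,-20,0,0,0.09,1,-44,-0.9,-20,0,0,0.1,1,-48,-0.9,-20,0,0,0.11,1,-51,-0.9,-20,0,0,0.11,1,-53.4,-0.9,-20,0,0,0.11,1,-53.4,-0.9,-20,0,0,0.11,1,-53.4,-0.9,-20,0,0,0.11,1]
}}

```text
t: 22.25
eef_pos: [0.5591, -0.1814, 0.2655]
tool_rot: [-3.142, -0.0, 1.652]
contact_force: [-0.3, 0.2, -2.8]
grip_width: 0.582
```

```bash
python3 - <<'E'
from top import *
show(); p=tops("side",y=(-.4,0)); cv2.imwrite("pics/s4.png",p); tops("scene",y=(-.4,0)); print(plan((.560,-.1825,.076),(np.pi,0,np.pi/2+.082)))
E
```

```text
{'t': 22.25, 'joints': [-0.376, 0.369, 1.375, 0.0, 1.397, -0.457], 'eef_pos': [0.559, -0.181, 0.266], 'tool_rot': [-3.142, -0.0, 1.652], 'contact_force': [-0.329, 0.159, -2.795], 'grip_width': 0.582}
side [333. 127.] z 0.11 [ 566.7 -243.4] [51.1 55.6] 10.7 med [ 0.5648 -0.2278  0.1098]
side [333. 156.] z 0.11 [ 554.3 -114.7] [46.9 54.5] 5.5 med [ 0.5539 -0.0978  0.1102]
scene [252. 145.] z 0.111 [ 565.9 -246.2] [53.3 53. ] 3.0 med [ 0.5704 -0.2406  0.1109]
scene [292. 169.] z 0.111 [ 554.3 -116.4] [52.7 52. ] 3.9 med [ 0.5601 -0.1106  0.1108]
(array([-0.2 ,  0.05, 18.97]), array([ 0.   , -0.   ,  0.001]))
```

View pics/s4.png

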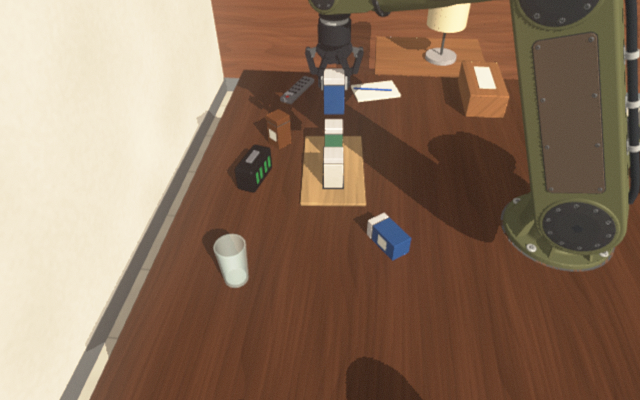

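White (334,170) and green (334,140) stand upright with blue held above the middle. The gap is centred at y≈-0.181, so I'll lower straight down.

Request:
{"fn": "arm_command", "kwargs": {
  "commands": [0,0.1,4,0,0,0,1,0,0.1,7.5,0,0,0,1,0,0.1,8,0,0,0,1,0,0.1,10,0,0,0,1,0,0.1,12,0,0,0,1,0,0.1,14,0,0,0,1,0,0.1,16,0,0,0,1,0,0.1,17.5,0,0,0,1,0,0.1,18.4,0,0,0,1,0,0.1,18.8,0,0,0,1,0,0.1,18.8,0,0,0,1,0,0.1,18.8,0,0,0,1]
}}

```text
t: 23.55
eef_pos: [0.5607, -0.1814, 0.0783]
tool_rot: [3.141, 0.001, 1.653]
contact_force: [-0.3, -0.2, -1.9]
grip_width: 0.579
```

Request:
{"fn": "arm_command", "kwargs": {
  "commands": [0,0,0.05,0,0,0,1,0,0,0.05,0,0,0,0,0,0,0.05,0,0,0,0,0,0,0.05,0,0,0,0,0,0,0.05,0,0,0,0,0,0,0.05,0,0,0,0,0,0,-1,0,0,0,0,0,0,-4,0,0,0,0,0,0,-8,0,0,0,0,0,0,-12,0,0,0,0,-6,-5,-20,0,0,0,0,-6,-5,-26,0,0,0,0,-6,-5,-26,0,0,0,0,-6,-5,-26,0,0,0,0,-6,-5,-26,0,0,0,0]
}}

```text
t: 25.05
eef_pos: [0.5153, -0.2458, 0.34]
tool_rot: [3.138, 0.002, 1.652]
contact_force: [0.1, 0.6, -0.7]
grip_width: 0.999
```

```bash
python3 - <<'E'
from top import *
show()
p=tops("wrist",y=(-.4,0))
m=tops("scene",y=(-.4,0)); s=tops("side",y=(-.4,0))
cv2.imwrite("pics/f.png",np.hstack([p[:,150:550],cv2.resize(m[110:240,200:360],(492,400))])[:, :800])
p,d,K,T=cap("wrist"); print("board",rect(quad(wood(p)),K,T,.01))
k,l,st,cc=cv2.connectedComponentsWithStats((cv2.inRange(p,(180,180,180),(255,255,255))>0).astype(np.uint8))
for i in range(1,k):
    if 600<st[i,4]<8000: print(cc[i].round(),rect(quad((l==i).astype(np.uint8)),K,T,.11))
E
```

```text
{'t': 25.05, 'joints': [-0.509, 0.293, 1.306, 0.0, 1.538, -0.59], 'eef_pos': [0.515, -0.246, 0.34], 'tool_rot': [3.138, 0.002, 1.652], 'contact_force': [0.148, 0.552, -0.654], 'grip_width': 0.999}
wrist [368.  34.] z 0.11 [ 554.5 -118.4] [50.1 49.4] 4.6 med [ 0.5536 -0.1183  0.1097]
wrist [367. 105.] z 0.11 [ 560.6 -182.8] [50.1 48.8] 4.6 med [ 0.5598 -0.1819  0.1097]
wrist [363. 169.] z 0.11 [ 565.2 -248.2] [50.3 49.8] 4.9 med [ 0.5641 -0.2461  0.1097]
scene [272. 157.] z 0.111 [ 559.7 -181.8] [ 54.  184.8] 4.7 med [ 0.5651 -0.1723  0.1106]
side [333. 142.] z 0.111 [ 559.4 -180.7] [ 49.9 185.1] 5.6 med [ 0.5587 -0.1593  0.1107]
board (array([ 561.3, -198.9]), array([168.5, 265.4]), 4.6)
[370.  35.] (array([ 553.4, -118. ]), array([49.7, 47.2]), 4.7)
[369. 107.] (array([ 559.8, -182.3]), array([49.4, 48. ]), 4.7)
[365. 173.] (array([ 564.2, -247.2]), array([49.4, 50.3]), 4.8)
[622. 294.] (array([ 860.1, -361.7]), array([ 60.2, 261. ]), 19.3)
[459. 293.] (array([ 686.9, -372.9]), array([21.9, 93.9]), 34.4)
[252. 364.] (array([ 458.6, -500.6]), array([117. ,  46.4]), 18.2)
```

View pics/f.png

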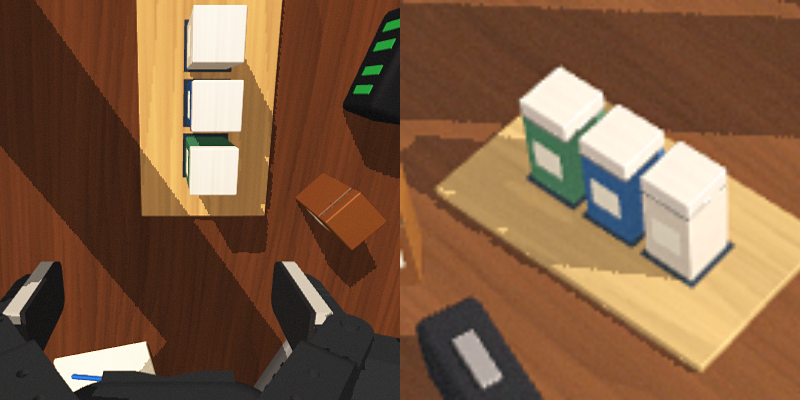

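All three tins are within about 2 mm and 0.5° of their targets. They stand upright with lids up, and the gripper is clear, so I'm handing in.

```bash
python3 -c "
from h import *
print(arm.sign_off())"
```

```text
the job is handed in; nothing more can be done
None
```

The tea board is tidied and handed in at about 25 s on the robot's clock. I put green on the right square and white on the left. I stood the farthest-left blue tin up on the table, regrasped it from above, and set it on the middle square.

- **Tins:** the last wrist view put each tin within about 2 mm of its square's centre and about 0.5° of the board's angle. All three tops read level at 0.110 m, and the gripper was clear.
- **Disagreements:** the scene and side cameras merged the three tops into one strip. Its centre was within 2 mm of the target row in both, and its angle was 4.7° in the scene view and 5.6° in the side view, against 4.7° for the board. The last board fit from the wrist was cropped by the picture edge, so I kept the earlier one.
- **Clock and tumbler:** I never touched them. The tumbler measured in its starting place once green and white were placed. I did not measure either one at the end.

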